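Dial the code of a key safe and open it

ROBOT

A 7-joint arm with a two-finger parallel gripper is mounted at the origin on a cart in front of the work surface, level with it; the furniture and walls round the work are solid. World frame = base frame: x ahead of the robot, y to its left, z up, the work surface at z = 0. Lengths are in m, angles in degrees, forces in N, time in s.
With the tool pointing down it reaches from about 0.425 to 0.875 m from the base axis. Payload 4.7 kg.
Tool frame: the origin (TCP) lies on the centre line of the jaws, within the pads' length; the fingertips stand 19 mm ahead of it and the grasp point (between the pads) is the TCP; z points along the fingers, y is the line along which they close (so a half turn about z gives the same grasp; the last joint's range is limited). The gripper opens to 87 mm and grips with 3 to 60 N. Pads are 19 mm wide; open, the fingers measure 117 mm over their backs; the gripper's body (75 mm by 190 mm) begins 51 mm behind the grasp point.
Start: joints at [-66.801, 18.392, -4.016, 83.108, 1.295, 78.541, -3.26], TCP at [0.248, 0.601, 0.242] pointing down, gripper open.
Joint ranges: [-163.93, 163.93], [-17.29, 119.83], [-79.2, 71.16], [3.27, 140.29], [-89.18, 269.18], [5.43, 117.66], [-154.24, 154.24]. Speed limits (degrees/s): [147.25, 147.25, 180, 180, 180, 180, 180].

INTERFACE

Orientations are given as [roll, pitch, yaw] about the fixed x, y, z axes, in that order (R = Rz(yaw) Ry(pitch) Rx(roll)).
In Python, from cell import env, imaging gives the robot as it stands.
- The arm moves only by the shell command python3 -m crank 'ROWS' [OPENING] [FORCE]. ROWS is JSON, a list of rows, each an object of numbers: "x", "y", "z": the shift along the tool's x, y, z in m; "turn": the turn about the tool's z in rad. In form: [{"x": .., "y": .., "z": .., "turn": ..}, ...]. A call has 1 to 12 rows; each row is the pose to reach, as a shift and turn from the pose commanded when the call began, along the tool's axes at that moment; what a row does not reach only later rows make up. A row lasts 1/8 s, in which the tool goes at most 62.5 mm and 10.7 degrees, less where a joint would pass 70% of its speed; a pose out of reach is approached as far as the arm can. A call with a gripper value outside its range is refused whole. OPENING is the finger opening in m, from 0 to 0.087, set as the call begins (- or left out, the last holds). The fingers move at their own pace and stop on an object; FORCE is the grip in N (left out, the last holds). Time passes only in rows, so rows that repeat a pose let the fingers close. It gives the time, the measured TCP pose, the force, the opening and the grip force at its end, in the units of the state.
- env.get_obs(): the state, without advancing time (a new reading comes with each control period).
- imaging.read_camera(name): name is "side" or "top" or "wrist"; returns the picture (400x640x3 uint8, red, green, blue); there is no depth.
- imaging.get_calibration(name): a dict with "camera_matrix" (3x3 intrinsics, pixels), "position" and "attitude" of the camera in the world. Camera axes: x right, y up, looking along -z (the intrinsics and any distortion apply to the point x, -y, -z); pixel columns grow to the right and rows downward; lengths in m; the calibration is good to about 2 mm. A picture is of the moment at which its call begins: read the wrist's pose just before it. get_calibration takes no time and is no camera call; for the wrist camera it gives the pose at the moment of the call.
- env.sign_off(): hands the job in; it is judged then, once.
The state is a dict: "time_s": time; "qpos": joint angles; "joint_velocities": joint speeds; "effort": joint torques, N m; "tool_pos": TCP position; "tool_rot": TCP orientation; "force": force on the tool from outside, world axes, zero at the start; "wrist_torque": the same for the moment, N m; "grip_width": finger opening in m; "grasp_force": force on a finger pad.
Only numpy, scipy, OpenCV 4.12 (cv2) and the standard library are available. Lean on these libraries where they do the work, as an engineer would, in place of code of your own. Each camera call takes 0.05 s, during which the arm holds its last target. There are 200 camera calls.

TASK

The key safe lies locked on its back on the bench. Roll its three number wheels with a light finger until they read 7-2-5 from left to right at the index lines, push the steel release slide on its right side fully back towards the wheels' end, and swing the lid wide open so that it stays up; do not lean on the wheels or force the slide, and leave the things round about where they are.

Things in the scene. Friction and masses are not known exactly. Their poses are not given: they have to be found in the camera images.
- key_safe: grey key safe fixed to the bench, lying on its back, 170 (x) x 140 (y) x 62 mm high. Origin: centre of its underside; x points from the dial end (nearest the robot) to the lid's hinge, y to the left, z up; the face is the plane z = 62 mm. Three black number wheels, 48 mm across and 14 mm wide, axles along y and 30 mm apart, stand side by side out of the face in black bezels.
- face_left (a point): point on the face plane under the left wheel's top, fixed to the safe (x = -40, y = +30, z = 62 mm of its frame, axes as the safe's). Each wheel's cartridge was seated by hand, so the top of its rim stands anywhere from 9 to 13 mm above the face and has to be felt for; its bezel (56 x 27 mm) ends 8 mm below the rim's top.
- face_middle (a point): point on the face plane under the middle wheel's top, fixed to the safe (x = -40, y = 0, z = 62 mm of its frame, axes as the safe's). The axles are sprung: a wheel gives 1 mm for each 3 N of push straight down and meets a hard stop after 4 mm. More than 12 N on a wheel damages it. The knurled rim grips a finger with a friction of about 1.
- face_right (a point): point on the face plane under the right wheel's top, fixed to the safe (x = -40, y = -30, z = 62 mm of its frame, axes as the safe's). A spring ball clicks into each digit: about 2 N along the rim (3 N at most) carries a wheel over a click, and when let go it turns to the nearest digit by itself (unless it stands almost exactly half-way between two, as it may be found).
- wheel1 (a joint): left number wheel, to be set to 7. Value in rad = 0.6283 x the digit on top between the white index lines (digit 0 = 0, digit 9 = 5.655; stops at both ends, does not run round). It grows, and the digits count up, when the wheel's top is rolled along the safe's +x, towards the lid; one digit is 15.1 mm of rim travel.
- wheel2 (a joint): middle number wheel, to be set to 2. Value in rad = 0.6283 x the digit on top between the white index lines (digit 0 = 0, digit 9 = 5.655; stops at both ends, does not run round). It grows, and the digits count up, when the wheel's top is rolled along the safe's +x, towards the lid; one digit is 15.1 mm of rim travel.
- wheel3 (a joint): right number wheel, to be set to 5. Value in rad = 0.6283 x the digit on top between the white index lines (digit 0 = 0, digit 9 = 5.655; stops at both ends, does not run round). It grows, and the digits count up, when the wheel's top is rolled along the safe's +x, towards the lid; one digit is 15.1 mm of rim travel.
- release (a joint): steel release slide, m: 0 = locked, 0.009 = fully back. It moves 9 mm along the safe's -x (towards the dial end) against about 3 to 6 N and stays where it is left. A bar on it enters a gap in each wheel: unless all three wheels stand on the code it stops dead after about 1.5 mm. Never push it with more than 25 N; its end stop is hard.
- release_grip (a point): centre of the release slide's thumb piece, 8 mm (x) x 15 mm (y), standing from 1 to 14 mm above the face on the safe's right cheek beside the lid (locked: x = 18, y = -58.5, z = 69.5 mm of the safe's frame); axes as the safe's.
- lid (a joint): lid, rad: 0 = shut, 1.75 = its stop. 64.5 mm long, 91 mm wide, 5 mm thick, flush with the face when shut; hinge axis along y at x = 80, z = 58.5 mm of the safe's frame. Once the slide is back 8 mm or more a spring lifts it by itself to about 0.75 rad; from there the hinge is stiff (under 0.15 N m) and the lid stays where it is put.
- lid_edge (a point): middle of the lid's free edge, on its outer face (shut: x = 13, y = 0, z = 62 mm of the safe's frame), 67 mm from the hinge axis.
- padlock_brass: brass padlock 72 x 47 x 20 mm; a bystander, origin at the centre of its underside
- loupe_b: black loupe 35 x 35 x 33 mm; a bystander, origin at the centre of its underside
- keys_b: bunch of keys 101 x 122 x 8 mm; a bystander, origin at the centre of its underside
- cylinder_brass: brass lock cylinder 35 x 35 x 64 mm, upright, key in it; a bystander, origin at the centre of its underside
- vial: orange pill-type vial with white cap, 40 x 40 x 70 mm; a bystander, origin at the centre of its underside

How it is judged (in metres and radians):
On the way, in this order (a step that is already met when the one before it is completed fails the run):
1. all three wheels read 7-2-5 while the release slide is still forward (value of joint wheel1 between 4.2482 and 4.5482 rad and value of joint wheel2 between 1.1066 and 1.4066 rad and value of joint wheel3 between 2.9916 and 3.2916 rad and value of joint release below 0.003 m), for 0.2 s.
2. the release slide is fully back (value of joint release above 0.0078 m), for 0.2 s.
3. the lid is swung wide open (value of joint lid above 1.2 rad), for 0.2 s.
At the end, for the whole second after the job is handed in: The wheels read 7-2-5 (each within 0.15 rad of its digit), the release slide is back by at least 7.5 mm of its 9 mm, and the lid stands open by more than 1.2 rad, at rest and released (value of joint wheel1 between 4.2482 and 4.5482 rad and value of joint wheel2 between 1.1066 and 1.4066 rad and value of joint wheel3 between 2.9916 and 3.2916 rad and value of joint release above 0.0075 m and value of joint lid above 1.2 rad and velocity of joint lid between -0.05 and 0.05 rad/s); the robot touches nothing.
It fails at once if a number wheel is pressed with more than 12 N (contact force between any of wheel1, wheel2, wheel3 and the fingers above 12 N or contact force between any of wheel1, wheel2, wheel3 and the arm above 12 N).
It fails at once if the release slide is forced with more than 25 N (contact force between release and the fingers above 25 N or contact force between release and the arm above 25 N).
It fails at once if a bystander on the bench is moved by more than 20 mm (distance of any of padlock_brass, loupe_b, keys_b, cylinder_brass, vial from where it was at the start of the episode above 0.02 m).
It also fails if it takes over 67 s, if anything falls off the work surface, if the arm or the gripper's body presses on something with over 40 N, if the wrist force passes 120 N, or if a joint passes its speed limit or range.

## Working session

There is one attempt and no reset: what is moved stays moved. The work goes in short steps, Python scripts to look and compute and a shell command to move; the robot and the scene stay as the last step left them, time stands still between calls to the robot, and variables do not carry over. Pictures are saved under pics/ and viewed, at most 10 in all, crops included, and the job is handed in when it is done.

```bash
ls; mkdir -p pics
python3 - <<'E'
from cell import env, imaging
import cv2
o=env.get_obs(); print({k:o[k] for k in ("time_s","tool_pos","tool_rot","force","grip_width")})
for n in ("top","side"):
    im=imaging.read_camera(n); cv2.imwrite(f"pics/{n}0.png",im[:,:,::-1])
    print(n,imaging.get_calibration(n))
print(imaging.get_calibration("wrist"))
E
```

```text
pics
{'time_s': 0.0, 'tool_pos': array([0.24747024, 0.60049248, 0.24045973]), 'tool_rot': array([-1.79890570e+02,  7.91118857e-03,  1.57609105e+02]), 'force': array([-0.7042392 , -0.80177027,  0.58314905]), 'grip_width': 0.08723958941013307}
top {'camera_matrix': array([[361.9116201 ,   0.        , 324.15646491],
       [  0.        , 361.9116201 , 198.78701789],
       [  0.        ,   0.        ,   1.        ]]), 'position': array([0.37123252, 0.07279969, 0.95160521]), 'attitude': array([  9.14491677,   1.28230293, -90.82995346])}
side {'camera_matrix': array([[415.2262091 ,   0.        , 317.91033442],
       [  0.        , 415.2262091 , 195.92732121],
       [  0.        ,   0.        ,   1.        ]]), 'position': array([-0.12648034,  0.62984506,  0.637045  ]), 'attitude': array([  55.95810122,    0.94151982, -131.43812089])}
{'camera_matrix': array([[339.99018551,   0.        , 319.39073708],
       [  0.        , 339.99018551, 194.77488596],
       [  0.        ,   0.        ,   1.        ]]), 'position': array([0.17883008, 0.62807773, 0.38277618]), 'attitude': array([-1.53320789e+01,  5.77063719e-02,  6.76879802e+01])}
```

View pics/top0.png

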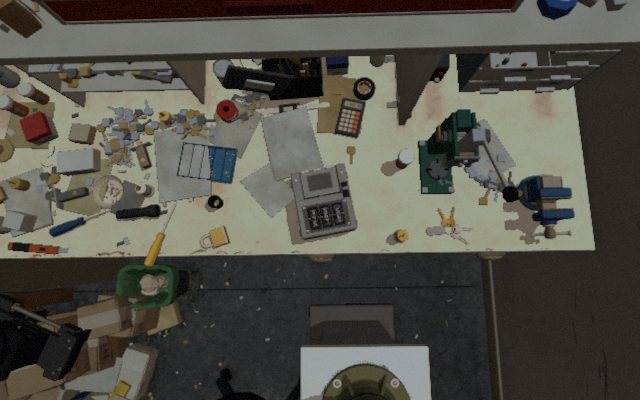

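View pics/side0.png

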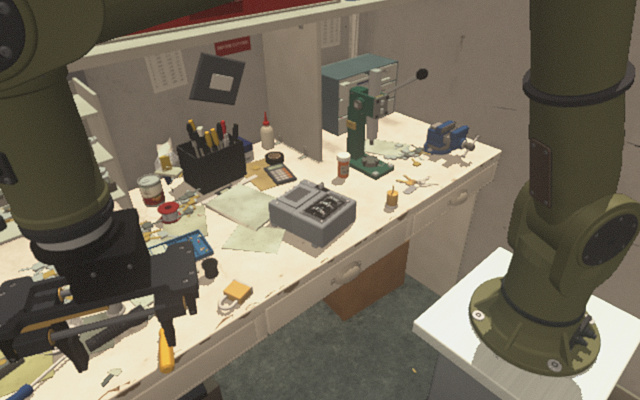

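The top view shows the safe at about (324,204), slightly turned, with wheels at (310–343, 217) and the slide at its right edge. The side view shows the arm clear at left and nothing tall next to the safe.

```bash
cat > h.py <<'E'
import numpy as np, cv2
from scipy.spatial.transform import Rotation as R
from cell import env, imaging
def ray(c,u,v):
    K=c["camera_matrix"]; d=np.array([(u-K[0,2])/K[0,0],-(v-K[1,2])/K[1,1],-1])
    return np.array(c["position"]), R.from_euler("xyz",c["attitude"],degrees=True).apply(d)
def onplane(c,u,v,z):
    p,d=ray(c,u,v); return p+d*(z-p[2])/d[2]
def proj(c,P):
    K=c["camera_matrix"]; q=R.from_euler("xyz",c["attitude"],degrees=True).inv().apply(np.atleast_2d(P)-c["position"])
    return np.c_[K[0,0]*q[:,0]/-q[:,2]+K[0,2], K[1,1]*-q[:,1]/-q[:,2]+K[1,2]]
def st():
    o=env.get_obs(); print("t",o["time_s"],"pos",np.round(o["tool_pos"],4),"rot",np.round(o["tool_rot"],2),"F",np.round(o["force"],2)); return o
def to_tool(P,o=None):
    o=o or env.get_obs()
    return R.from_euler("xyz",o["tool_rot"],degrees=True).inv().apply(np.array(P)-o["tool_pos"])
E
python3 - <<'E'
from h import *
c=imaging.get_calibration("top")
for uv in [(292,172),(348,165),(355,233),(300,240),(324,204)]: print(onplane(c,*uv,0.05))
P=np.array([0.42,0.07,0.24]); print(to_tool(P))
E
```

```text
[0.58761298 0.17218545 0.05      ]
[0.60313108 0.02859719 0.05      ]
[0.42932084 0.01558028 0.05      ]
[0.41416501 0.15234375 0.05      ]
[0.50339737 0.09146301 0.05      ]
[-0.36157711 -0.42484471  0.00135677]
```

```bash
python3 -m crank '[{"x":-0.03,"y":-0.03,"turn":-0.03},{"x":-0.07,"y":-0.07,"turn":-0.08},{"x":-0.11,"y":-0.11,"turn":-0.14},{"x":-0.15,"y":-0.15,"turn":-0.2},{"x":-0.19,"y":-0.19,"turn":-0.26},{"x":-0.23,"y":-0.23,"turn":-0.32},{"x":-0.27,"y":-0.27,"turn":-0.38},{"x":-0.31,"y":-0.31,"turn":-0.43},{"x":-0.35,"y":-0.345,"turn":-0.47},{"x":-0.385,"y":-0.38,"turn":-0.49},{"x":-0.404,"y":-0.396,"turn":-0.496},{"x":-0.404,"y":-0.396,"turn":-0.496}]' 0 10
python3 - <<'E'
from h import *
o=st(); c=imaging.get_calibration("wrist"); im=imaging.read_camera("wrist"); cv2.imwrite("pics/w1.png",im[:,:,::-1]); print(c["position"],c["attitude"])
import json; json.dump({k:np.array(v).tolist() for k,v in c.items()},open("w1.json","w"))
E
```

```text
t 0.1 pos [0.2475 0.6005 0.2406] rot [-1.7990e+02  1.0000e-02  1.5761e+02] F [0.46 0.23 0.85]
[0.17883008 0.62807773 0.38277618] [-1.53320789e+01  5.77063719e-02  6.76879802e+01]invalid input
```

View pics/w1.png

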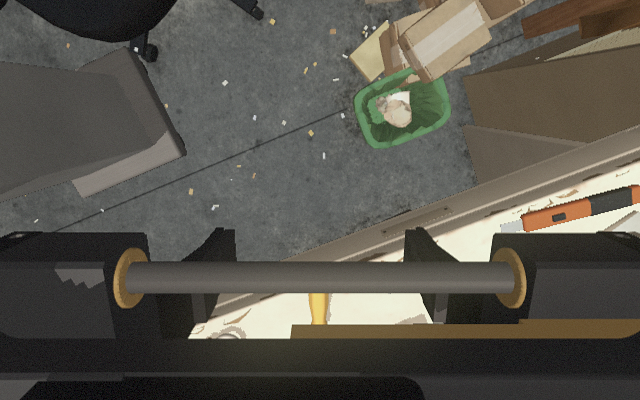

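The move was refused (probably all four keys are needed), so this picture is still from the start pose. It shows the fingers filling rows 230+, so the clear view is straight below the camera.

```bash
python3 -m crank '[{"x":-0.03,"y":-0.02,"z":0.0,"turn":-0.03},{"x":-0.07,"y":-0.05,"z":0.0,"turn":-0.08},{"x":-0.12,"y":-0.09,"z":0.0,"turn":-0.14},{"x":-0.17,"y":-0.13,"z":0.0,"turn":-0.2},{"x":-0.22,"y":-0.165,"z":0.0,"turn":-0.26},{"x":-0.27,"y":-0.2,"z":0.0,"turn":-0.32},{"x":-0.32,"y":-0.24,"z":0.0,"turn":-0.38},{"x":-0.37,"y":-0.28,"z":0.0,"turn":-0.43},{"x":-0.42,"y":-0.315,"z":0.0,"turn":-0.47},{"x":-0.455,"y":-0.34,"z":0.0,"turn":-0.49},{"x":-0.474,"y":-0.356,"z":0.0,"turn":-0.496},{"x":-0.474,"y":-0.356,"z":0.0,"turn":-0.496}]' 0 10 || python3 -m crank --help
python3 - <<'E'
from h import *
o=st()
if o["time_s"]>0.5:
    c=imaging.get_calibration("wrist"); im=imaging.read_camera("wrist"); cv2.imwrite("pics/w2.png",im[:,:,::-1]); print(c["position"],c["attitude"])
    import pickle; pickle.dump((c,im),open("w2.pkl","wb"))
E
```

```text
time_s: 1.65
tool_pos: [0.5507, 0.0888, 0.2413]
tool_rot: [-179.9, -0.0, -174.2]
force: [-0.0, 1.1, -0.1]
grip_width: 0.0005
grasp_force: 0.0
t 1.65 pos [0.5507 0.0888 0.2413] rot [-1.7995e+02 -2.0000e-02 -1.7424e+02] F [-0.05  1.07 -0.11]
[0.47697246 0.08140938 0.3835125 ] [-1.53260421e+01 -4.05321888e-03  9.58389830e+01]
```

View pics/w2.png

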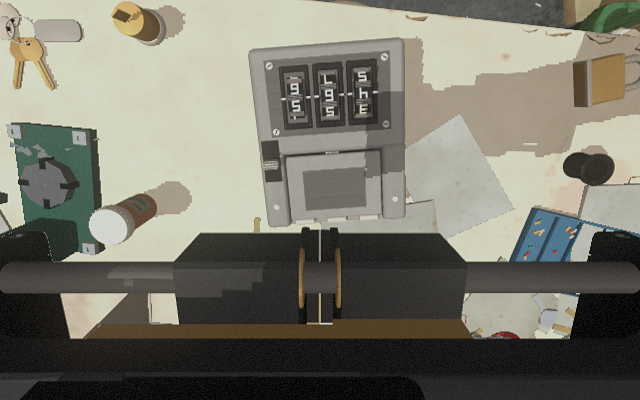

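The wrist view shows the safe with the wheels at (360,93) left, (328,93) middle and (293,93) right. The slide is at (270,158) and the lid around (333,190); the image is upside down relative to the robot.

Run:
```python
from h import *
import pickle
c,im=pickle.load(open("w2.pkl","rb"))
cr=cv2.rotate(im[60:135,265:390],cv2.ROTATE_180); cv2.imwrite("pics/w2c.png",cv2.resize(cr,None,fx=6,fy=6,interpolation=cv2.INTER_CUBIC)[:,:,::-1])
g=im.max(2); m=(g<75).astype(np.uint8); m[:55]=0; m[140:]=0; m[:,:262]=0; m[:,395:]=0
m=cv2.morphologyEx(m,cv2.MORPH_CLOSE,np.ones((7,5),np.uint8))
cs,_=cv2.findContours(m,cv2.RETR_EXTERNAL,cv2.CHAIN_APPROX_SIMPLE)
for k in cs:
    if cv2.contourArea(k)<300: continue
    r=cv2.minAreaRect(k); print(r, [onplane(c,*p,0.065)[:2].round(4) for p in cv2.boxPoints(r)], onplane(c,*r[0],0.065).round(4))
# lighter body
for uv in [(250,45),(404,39),(405,217),(266,227)]: print(uv,onplane(c,*uv,0.05).round(4))
s=[(268,66),(384,58),(276,132),(386,125)]
for uv in s: print("screw",onplane(c,*uv,0.062).round(4))
```

```text
((335.1241455078125, 96.98966217041016), (70.92085266113281, 107.87608337402344), 85.2363510131836) [array([0.4507, 0.0425]), array([0.4338, 0.1355]), array([0.4934, 0.1502]), array([0.5116, 0.0523])] [0.4715 0.0951 0.065 ]
(250, 45) [0.4341 0.0137 0.05  ]
(404, 39) [0.4149 0.1519 0.05  ]
(405, 217) [0.5826 0.1814 0.05  ]
(266, 227) [0.6083 0.0388 0.05  ]
screw [0.4513 0.0329 0.062 ]
screw [0.4342 0.1344 0.062 ]
screw [0.5083 0.0439 0.062 ]
screw [0.4915 0.1451 0.062 ]
```

View pics/w2c.png

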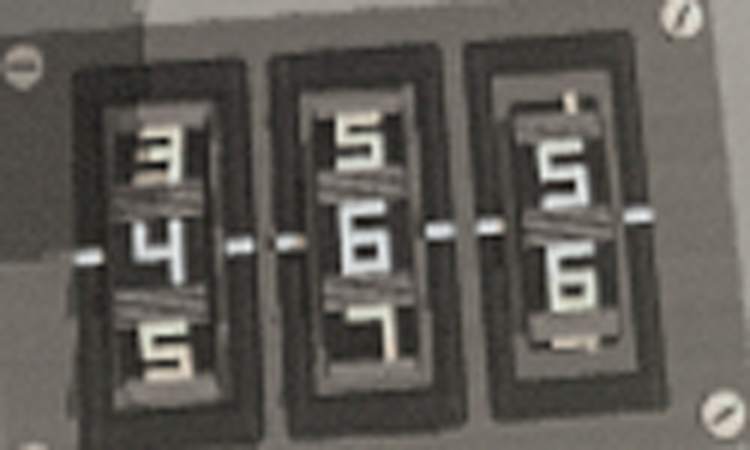

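Rotated crop: left wheel reads 4 (165,251), middle 6 (365,236), right half-way between 5 and 6 (565,221). So I need +3, −4 and −½ digit.

Run:
```python
from h import *
import pickle, json
c,im=pickle.load(open("w2.pkl","rb"))
L=[]
for x,y in [(90,257),(240,246),(290,242),(440,231),(490,227),(640,216)]:
    L.append(onplane(c,389-(x-2.5)/6,134-(y-2.5)/6,0.065)[:2])
L=np.array(L); ys=(L[0::2]+L[1::2])/2; print(ys.round(4)); d=ys[0]-ys[2]; print("pitch",np.hypot(*d)/2,"yaw",np.degrees(np.arctan2(-d[0],d[1])))
# top camera check of yaw/centre with screws
s=np.array([onplane(c,*uv,0.062)[:2] for uv in [(268,66),(384,58),(276,132),(386,125)]])
print("screw mean",s.mean(0)); 
for a,b in [(0,1),(2,3)]: q=s[b]-s[a]; print(np.degrees(np.arctan2(-q[0],q[1])),np.hypot(*q))
for a,b in [(0,2),(1,3)]: q=s[b]-s[a]; print(np.degrees(np.arctan2(q[1],q[0])),np.hypot(*q))
# slide thumb bright patch
print("slide",onplane(c,270,163,0.076))
yaw=np.radians(9.3); e=np.array([np.cos(yaw),np.sin(yaw)]); n=np.array([-e[1],e[0]])
M=ys.mean(0)
for nme,w in [("L",M+.03*n),("M",M),("R",M-.03*n)]: print(nme,w.round(4),"tool shift",to_tool([*w,0.10]).round(4))
cb=cv2.resize(cv2.rotate(im[130:230,240:340],cv2.ROTATE_180),None,fx=6,fy=6,interpolation=cv2.INTER_CUBIC); cv2.imwrite("pics/slide.png",cb[:,:,::-1])
```

```text
[[0.4653 0.1186]
 [0.4704 0.0891]
 [0.4756 0.0594]]
pitch 0.030031240656934736 yaw 9.958023125726564
screw mean [0.47133345 0.0890855 ]
9.536521478125932 0.10292550176811303
9.424828085696344 0.10253170908840259
10.92966358389074 0.05809121825504329
10.537682624937565 0.05828282125441211
slide [0.53543293 0.0420114  0.076     ]
L [0.4656 0.1186] tool shift [0.0811 0.0361 0.1413]
M [0.4704 0.089 ] tool shift [0.0793 0.0061 0.1413]
R [0.4753 0.0594] tool shift [ 0.0776 -0.0238  0.1413]
```

```bash
python3 -m crank '[{"x":0.03,"y":0.01,"z":0.0,"turn":-0.03},{"x":0.07,"y":0.025,"z":0.02,"turn":-0.074},{"x":0.092,"y":0.035,"z":0.05,"turn":-0.074},{"x":0.092,"y":0.035,"z":0.09,"turn":-0.074},{"x":0.092,"y":0.035,"z":0.12,"turn":-0.074},{"x":0.092,"y":0.035,"z":0.14,"turn":-0.074},{"x":0.092,"y":0.035,"z":0.14,"turn":-0.074},{"x":0.092,"y":0.035,"z":0.14,"turn":-0.074}]'
python3 - <<'E'
from h import *
o=st(); print([to_tool([*w,0.10],o).round(4) for w in ([0.4656,.1186],[.4704,.089],[.4753,.0594])])
E
python3 -m crank '[{"x":0,"y":0,"z":0.0015,"turn":0},{"x":0,"y":0,"z":0.0025,"turn":0},{"x":0,"y":0,"z":0.0025,"turn":0}]'
```

```text
time_s: 2.7
tool_pos: [0.4553, 0.1176, 0.1025]
tool_rot: [180.0, 0.1, -169.6]
force: [-0.9, 0.2, 0.2]
grip_width: 0.0005
grasp_force: 0.0
t 2.7 pos [0.4553 0.1176 0.1025] rot [ 1.7997e+02  7.0000e-02 -1.6964e+02] F [-0.87  0.17  0.22]
[array([-0.0103, -0.0009,  0.0025]), array([-0.0097, -0.0308,  0.0025]), array([-0.0092, -0.0608,  0.0024])]
time_s: 3.08
tool_pos: [0.4552, 0.1165, 0.0993]
tool_rot: [180.0, 0.0, -169.7]
force: [0.1, -0.7, -0.5]
grip_width: 0.0004
grasp_force: 0.0
```

```bash
python3 -m crank '[{"x":0,"y":0,"z":0.003,"turn":0},{"x":0,"y":0,"z":0.005,"turn":0},{"x":0,"y":0,"z":0.005,"turn":0},{"x":0,"y":0,"z":0.005,"turn":0}]' | grep -E "pos|force"; python3 -m crank '[{"x":0,"y":0,"z":0.001,"turn":0},{"x":0,"y":0,"z":0.001,"turn":0},{"x":0,"y":0,"z":0.001,"turn":0}]'| grep -E "pos|force"
```

```text
tool_pos: [0.4551, 0.1164, 0.094]
force: [0.0, 0.8, 0.6]
grasp_force: 0.0
tool_pos: [0.4552, 0.1165, 0.0932]
force: [0.5, 0.5, 0.8]
grasp_force: 0.4
```

```bash
python3 -m crank '[{"x":0,"y":0,"z":0.001,"turn":0},{"x":0,"y":0,"z":0.001,"turn":0},{"x":0,"y":0,"z":0.001,"turn":0}]'| grep -E "pos|force"
python3 - <<'E'
from h import *
print(np.mean([env.get_obs()["force"] for _ in range(5)],0))
E
```

```text
tool_pos: [0.4553, 0.1165, 0.0923]
force: [-0.4, -0.1, 3.4]
grasp_force: 1.5
[-0.39789662 -0.067469    3.43744013]
```

```bash
python3 -m crank '[{"x":0,"y":0,"z":0.0006,"turn":0},{"x":-0.005,"y":0,"z":0.0006,"turn":0},{"x":-0.010,"y":0,"z":0.0006,"turn":0},{"x":-0.015,"y":0,"z":0.0006,"turn":0},{"x":-0.017,"y":0,"z":0.0006,"turn":0},{"x":-0.017,"y":0,"z":0.0006,"turn":0}]'| grep -E "pos|force"; python3 -m crank '[{"x":-0.0,"y":0,"z":-0.003,"turn":0},{"x":0,"y":0,"z":-0.006,"turn":0},{"x":0.017,"y":0,"z":-0.006,"turn":0},{"x":0.017,"y":0,"z":-0.004,"turn":0}]'| grep -E "pos|force"
python3 - <<'E'
from h import *
c=imaging.get_calibration("wrist"); im=imaging.read_camera("wrist")
p=proj(c,[[.47,.089,.07]])[0]; print(p)
cv2.imwrite("pics/w3.png",cv2.resize(im[100:400],None,fx=1.2,fy=1.2)[:,:,::-1])
E
```

```text
tool_pos: [0.472, 0.1194, 0.0916]
force: [-1.8, -1.0, 5.7]
grasp_force: 2.9
tool_pos: [0.4543, 0.1164, 0.0951]
force: [-0.1, 0.0, 0.0]
grasp_force: 0.0
[263.78510582 263.98804003]
```

```bash
python3 -m crank '[{"x":0,"y":0,"z":0.003,"turn":0},{"x":0,"y":0,"z":0.004,"turn":0},{"x":-0.005,"y":0,"z":0.004,"turn":0},{"x":-0.010,"y":0,"z":0.004,"turn":0},{"x":-0.015,"y":0,"z":0.004,"turn":0},{"x":-0.017,"y":0,"z":0.004,"turn":0},{"x":-0.017,"y":0,"z":0.004,"turn":0}]'| grep -E "pos|force";  python3 -m crank '[{"x":0,"y":0,"z":-0.003,"turn":0},{"x":0,"y":0,"z":-0.006,"turn":0},{"x":0.017,"y":0,"z":-0.006,"turn":0},{"x":0.017,"y":0,"z":-0.004,"turn":0}]'| grep -E "pos|force"; python3 -m crank '[{"x":0,"y":0,"z":0.003,"turn":0},{"x":0,"y":0,"z":0.004,"turn":0},{"x":-0.005,"y":0,"z":0.004,"turn":0},{"x":-0.010,"y":0,"z":0.004,"turn":0},{"x":-0.015,"y":0,"z":0.004,"turn":0},{"x":-0.017,"y":0,"z":0.004,"turn":0},{"x":-0.017,"y":0,"z":0.004,"turn":0}]'| grep -E "pos|force";  python3 -m crank '[{"x":0,"y":0,"z":-0.003,"turn":0},{"x":0,"y":0,"z":-0.006,"turn":0},{"x":-0.005,"y":-0.015,"z":-0.01,"turn":0},{"x":-0.003,"y":-0.031,"z":-0.008,"turn":0},{"x":-0.003,"y":-0.031,"z":-0.006,"turn":0},{"x":-0.003,"y":-0.031,"z":-0.006,"turn":0}]'| grep -E "pos|force"
python3 - <<'E'
from h import *
o=st(); print([to_tool([*w,0.10],o).round(4) for w in ([0.4656,.1186],[.4704,.089],[.4753,.0594])])
E
```

```text
tool_pos: [0.4716, 0.1194, 0.0914]
force: [-1.5, -0.2, 5.2]
grasp_force: 3.0
tool_pos: [0.4544, 0.1163, 0.0951]
force: [0.9, 0.3, -0.1]
grasp_force: 0.0
tool_pos: [0.4721, 0.1195, 0.0916]
force: [-2.5, -0.4, 5.8]
grasp_force: 2.8
tool_pos: [0.48, 0.0893, 0.0971]
force: [-0.3, -0.4, 0.6]
grasp_force: 0.0
t 8.625 pos [0.48   0.0893 0.0971] rot [ 1.7998e+02 -4.0000e-02 -1.6977e+02] F [-0.28 -0.4   0.57]
[array([ 0.0089,  0.0314, -0.0029]), array([ 0.0095,  0.0014, -0.0029]), array([ 0.0099, -0.0286, -0.0029])]
```

```bash
for i in 1; do python3 -m crank '[{"x":0,"y":0.001,"z":0.002,"turn":0},{"x":0,"y":0.001,"z":0.003,"turn":0},{"x":0,"y":0.001,"z":0.003,"turn":0},{"x":0,"y":0.001,"z":0.003,"turn":0}]'| grep -E "pos|^force"; done;  python3 -m crank '[{"x":0,"y":0,"z":0.001,"turn":0},{"x":0,"y":0,"z":0.001,"turn":0},{"x":0,"y":0,"z":0.001,"turn":0}]'| grep -E "pos|^force"
```

```text
tool_pos: [0.4802, 0.0906, 0.0945]
force: [0.4, 0.4, 0.1]
tool_pos: [0.4801, 0.0905, 0.0935]
force: [0.1, 0.9, -0.6]
```

```bash
python3 -m crank '[{"x":0,"y":0,"z":0.0005,"turn":0},{"x":0,"y":0,"z":0.001,"turn":0},{"x":0,"y":0,"z":0.001,"turn":0}]'| grep -E "pos|^force"
```

```text
tool_pos: [0.4802, 0.0905, 0.0925]
force: [0.4, -0.0, -0.1]
```

```bash
python3 -m crank '[{"x":0,"y":0,"z":0.0005,"turn":0},{"x":0,"y":0,"z":0.001,"turn":0},{"x":0,"y":0,"z":0.001,"turn":0}]'| grep -E "pos|^force"
```

```text
tool_pos: [0.4803, 0.0905, 0.0916]
force: [-0.9, -0.0, 2.3]
```

```bash
python3 -m crank '[{"x":0,"y":0,"z":0.001,"turn":0},{"x":0.005,"y":0,"z":0.001,"turn":0},{"x":0.010,"y":0,"z":0.001,"turn":0},{"x":0.015,"y":0,"z":0.001,"turn":0},{"x":0.017,"y":0,"z":0.001,"turn":0},{"x":0.017,"y":0,"z":0.001,"turn":0}]'| grep -E "pos|^force"; python3 -m crank '[{"x":0,"y":0,"z":-0.003,"turn":0},{"x":0,"y":0,"z":-0.006,"turn":0},{"x":-0.017,"y":0,"z":-0.006,"turn":0},{"x":-0.017,"y":0,"z":-0.004,"turn":0}]'| grep -E "pos|^force"; python3 -m crank '[{"x":0,"y":0,"z":0.003,"turn":0},{"x":0,"y":0,"z":0.004,"turn":0},{"x":0.005,"y":0,"z":0.004,"turn":0},{"x":0.010,"y":0,"z":0.004,"turn":0},{"x":0.015,"y":0,"z":0.004,"turn":0},{"x":0.017,"y":0,"z":0.004,"turn":0},{"x":0.017,"y":0,"z":0.004,"turn":0}]'| grep -E "pos|^force"; python3 -m crank '[{"x":0,"y":0,"z":-0.003,"turn":0},{"x":0,"y":0,"z":-0.006,"turn":0},{"x":-0.017,"y":0,"z":-0.006,"turn":0},{"x":-0.017,"y":0,"z":-0.004,"turn":0}]'| grep -E "pos|^force"
```

```text
tool_pos: [0.4634, 0.0875, 0.0907]
force: [1.2, 0.8, 5.1]
tool_pos: [0.4803, 0.0904, 0.0941]
force: [-0.0, -0.2, -0.1]
tool_pos: [0.4637, 0.0875, 0.0908]
force: [1.4, -0.9, 4.8]
tool_pos: [0.4801, 0.0905, 0.0941]
force: [-0.0, 0.6, 0.4]
```

Two more strokes on the middle wheel, then over to the right wheel.

```bash
python3 -m crank '[{"x":0,"y":0,"z":0.003,"turn":0},{"x":0,"y":0,"z":0.004,"turn":0},{"x":0.005,"y":0,"z":0.004,"turn":0},{"x":0.010,"y":0,"z":0.004,"turn":0},{"x":0.015,"y":0,"z":0.004,"turn":0},{"x":0.017,"y":0,"z":0.004,"turn":0},{"x":0.017,"y":0,"z":0.004,"turn":0}]'| grep -E "pos|^force"; python3 -m crank '[{"x":0,"y":0,"z":-0.003,"turn":0},{"x":0,"y":0,"z":-0.006,"turn":0},{"x":-0.017,"y":0,"z":-0.006,"turn":0},{"x":-0.017,"y":0,"z":-0.004,"turn":0}]'| grep -E "pos|^force"; python3 -m crank '[{"x":0,"y":0,"z":0.003,"turn":0},{"x":0,"y":0,"z":0.004,"turn":0},{"x":0.005,"y":0,"z":0.004,"turn":0},{"x":0.010,"y":0,"z":0.004,"turn":0},{"x":0.015,"y":0,"z":0.004,"turn":0},{"x":0.017,"y":0,"z":0.004,"turn":0},{"x":0.017,"y":0,"z":0.004,"turn":0}]'| grep -E "pos|^force"; python3 -m crank '[{"x":0,"y":0,"z":-0.003,"turn":0},{"x":0,"y":0,"z":-0.009,"turn":0},{"x":-0.007,"y":-0.015,"z":-0.01,"turn":0},{"x":-0.013,"y":-0.03,"z":-0.008,"turn":0},{"x":-0.013,"y":-0.03,"z":-0.006,"turn":0},{"x":-0.013,"y":-0.03,"z":-0.005,"turn":0},{"x":-0.013,"y":-0.03,"z":-0.005,"turn":0}]'| grep -E "pos|^force"
python3 - <<'E'
from h import *
o=st(); print([to_tool([*w,0.10],o).round(4) for w in ([0.4656,.1186],[.4704,.089],[.4753,.0594])])
E
```

```text
tool_pos: [0.4634, 0.0875, 0.0907]
force: [0.7, 1.0, 4.8]
tool_pos: [0.4803, 0.0904, 0.0941]
force: [-0.4, -0.4, -0.7]
tool_pos: [0.4634, 0.0875, 0.0907]
force: [1.2, -0.5, 5.6]
tool_pos: [0.481, 0.061, 0.0952]
force: [0.0, 0.1, -1.4]
t 16.0 pos [0.481  0.061  0.0952] rot [ 1.7998e+02 -5.0000e-02 -1.6967e+02] F [ 0.02  0.1  -1.37]
[array([ 0.0048,  0.0595, -0.0048]), array([ 0.0054,  0.0295, -0.0048]), array([ 0.0059, -0.0005, -0.0048])]
```

Right wheel: feel down (tip now at 76.2 mm, 6 mm on the lid side).

```bash
python3 -m crank '[{"x":0,"y":0,"z":0.001,"turn":0},{"x":0,"y":0,"z":0.0015,"turn":0},{"x":0,"y":0,"z":0.0015,"turn":0}]'| grep -E "pos|^force"
```

```text
tool_pos: [0.4815, 0.0603, 0.0939]
force: [0.6, 0.1, 0.0]
```

```bash
python3 -m crank '[{"x":0,"y":0,"z":0.0005,"turn":0},{"x":0,"y":0,"z":0.001,"turn":0},{"x":0,"y":0,"z":0.001,"turn":0}]'| grep -E "pos|^force"
```

```text
tool_pos: [0.4815, 0.0602, 0.0929]
force: [0.0, 0.1, -0.7]
```

```bash
python3 -m crank '[{"x":0,"y":0,"z":0.0005,"turn":0},{"x":0,"y":0,"z":0.001,"turn":0},{"x":0,"y":0,"z":0.001,"turn":0}]'| grep -E "pos|^force"
```

```text
tool_pos: [0.4815, 0.0602, 0.0919]
force: [0.6, 0.2, -0.1]
```

```bash
python3 -m crank '[{"x":0,"y":0,"z":0.0005,"turn":0},{"x":0,"y":0,"z":0.001,"turn":0},{"x":0,"y":0,"z":0.001,"turn":0}]'| grep -E "pos|^force"
```

```text
tool_pos: [0.4815, 0.0602, 0.0909]
force: [0.6, 0.3, 0.4]
```

```bash
python3 -m crank '[{"x":0,"y":0,"z":0.0005,"turn":0},{"x":0,"y":0,"z":0.001,"turn":0},{"x":0,"y":0,"z":0.001,"turn":0}]'| grep -E "pos|^force"
```

```text
tool_pos: [0.4817, 0.0603, 0.0901]
force: [-0.1, 0.5, 2.2]
```

```bash
python3 -m crank '[{"x":0,"y":0,"z":0.001,"turn":0},{"x":0.004,"y":0,"z":0.001,"turn":0},{"x":0.007,"y":0,"z":0.001,"turn":0},{"x":0.0075,"y":0,"z":0.001,"turn":0},{"x":0.0075,"y":0,"z":0.001,"turn":0}]'| grep -E "pos|^force";  python3 -m crank '[{"x":0,"y":0,"z":-0.003,"turn":0},{"x":0,"y":0,"z":-0.02,"turn":0},{"x":0,"y":0,"z":-0.07,"turn":0},{"x":-0.04,"y":0.015,"z":-0.09,"turn":0},{"x":-0.085,"y":0.03,"z":-0.09,"turn":0},{"x":-0.085,"y":0.03,"z":-0.09,"turn":0},{"x":-0.085,"y":0.03,"z":-0.09,"turn":0}]'| grep -E "pos|^force"
python3 - <<'E'
from h import *
c=imaging.get_calibration("wrist"); im=imaging.read_camera("wrist")
p=proj(c,[[.47,.089,.072]])[0].astype(int); print(p)
a=max(0,p[1]-80); cr=im[a:p[1]+90,p[0]-100:p[0]+100]
cv2.imwrite("pics/w4.png",cv2.resize(cv2.rotate(cr,cv2.ROTATE_180),None,fx=3.5,fy=3.5,interpolation=cv2.INTER_CUBIC)[:,:,::-1])
E
```

```text
tool_pos: [0.4746, 0.059, 0.0892]
force: [0.7, -0.4, 4.7]
tool_pos: [0.5517, 0.1029, 0.1788]
force: [-0.5, -0.7, 0.2]
[320  88]
```

View pics/w4.png

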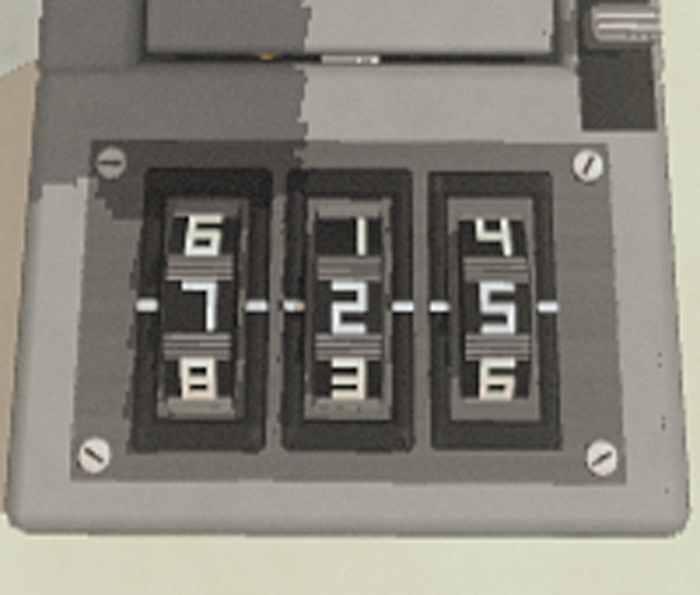

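The picture shows 7-2-5 squarely at the index lines, with the slide's thumb piece at crop (625,25).

Run:
```python
from h import *
c=imaging.get_calibration("wrist"); print("thumb",onplane(c,420-625/3.5,178-25/3.5,.076).round(4))
yaw=np.radians(9.9); e=np.array([np.cos(yaw),np.sin(yaw)]); n=np.array([-e[1],e[0]])
C=np.array([.4704,.089])+.04*e
print("pred thumb",C+.018*e-.0585*n)
o=st(); 
for x in (.038,.0315): print(to_tool([*(C+x*e-.066*n),.085],o).round(4))
```

```text
thumb [0.5369 0.0423 0.076 ]
pred thumb [0.53759419 0.04134299]
t 19.425 pos [0.5515 0.1027 0.1789] rot [-1.7998e+02 -8.0000e-02 -1.6978e+02] F [ 0.07 -1.14  0.12]
[ 0.0045 -0.0655  0.0939]
[ 0.011  -0.0655  0.0939]
```

```bash
python3 -m crank '[{"x":0,"y":-0.03,"z":0.0,"turn":0},{"x":0.002,"y":-0.06,"z":0.03,"turn":0},{"x":0.003,"y":-0.0655,"z":0.065,"turn":0},{"x":0.003,"y":-0.0655,"z":0.088,"turn":0},{"x":0.003,"y":-0.0655,"z":0.0925,"turn":0},{"x":0.003,"y":-0.0655,"z":0.0925,"turn":0}]'| grep -E "pos|^force"; python3 -m crank '[{"x":0.002,"y":0,"z":0.0,"turn":0},{"x":0.005,"y":0,"z":0.0,"turn":0},{"x":0.006,"y":0,"z":0.0,"turn":0},{"x":0.006,"y":0,"z":0.0,"turn":0}]'| grep -E "pos|^force"; python3 -m crank '[{"x":0.001,"y":0,"z":0.0,"turn":0},{"x":0.002,"y":0,"z":0.0,"turn":0},{"x":0.002,"y":0,"z":0.0,"turn":0}]'| grep -E "pos|^force"
```

```text
tool_pos: [0.5611, 0.0385, 0.0872]
force: [-0.5, -0.8, 0.4]
tool_pos: [0.5557, 0.0376, 0.087]
force: [1.2, -0.0, 0.7]
tool_pos: [0.5543, 0.0374, 0.087]
force: [4.2, 1.9, 1.3]
```

```bash
for k in 1 2 3; do :; done; python3 -m crank '[{"x":0.001,"y":0,"z":0.0,"turn":0},{"x":0.002,"y":0,"z":0.0,"turn":0},{"x":0.002,"y":0,"z":0.0,"turn":0}]'| grep -E "pos|^force"; python3 -m crank '[{"x":0.001,"y":0,"z":0.0,"turn":0},{"x":0.002,"y":0,"z":0.0,"turn":0},{"x":0.002,"y":0,"z":0.0,"turn":0}]'| grep -E "pos|^force"
```

```text
tool_pos: [0.5515, 0.0369, 0.0868]
force: [3.0, 2.2, 3.1]
tool_pos: [0.5488, 0.0363, 0.0862]
force: [2.0, 0.7, 2.5]
```

```bash
python3 -m crank '[{"x":0.0005,"y":0,"z":0.0,"turn":0},{"x":0.001,"y":0,"z":0.0,"turn":0},{"x":0.001,"y":0,"z":0.0,"turn":0}]'| grep -E "pos|^force"; python3 -m crank '[{"x":0.0005,"y":0,"z":0.0,"turn":0},{"x":0.0005,"y":0,"z":0.0,"turn":0}]'| grep -E "pos|^force"
```

```text
tool_pos: [0.5481, 0.0362, 0.0862]
force: [2.5, 0.0, -0.3]
tool_pos: [0.5477, 0.0362, 0.0863]
force: [3.0, 0.3, -0.1]
```

```bash
python3 -m crank '[{"x":0.0005,"y":0,"z":0.0,"turn":0},{"x":0.0005,"y":0,"z":0.0,"turn":0}]'| grep -E "pos|^force"; python3 -m crank '[{"x":0.0005,"y":0,"z":0.0,"turn":0},{"x":0.0005,"y":0,"z":0.0,"turn":0}]'| grep -E "pos|^force"
```

```text
tool_pos: [0.5472, 0.0361, 0.0863]
force: [2.1, 1.0, -0.2]
tool_pos: [0.5468, 0.036, 0.0863]
force: [2.8, 0.5, -1.5]
```

Run:
```python
from h import *
im=imaging.read_camera("side"); c=imaging.get_calibration("side"); p=proj(c,[[.51,.096,.06]])[0].astype(int); print(p)
cv2.imwrite("pics/s1.png",cv2.resize(im[p[1]-90:p[1]+80,p[0]-110:p[0]+110],None,fx=3,fy=3,interpolation=cv2.INTER_CUBIC)[:,:,::-1])
```

```text
[313 201]
```

View pics/s1.png

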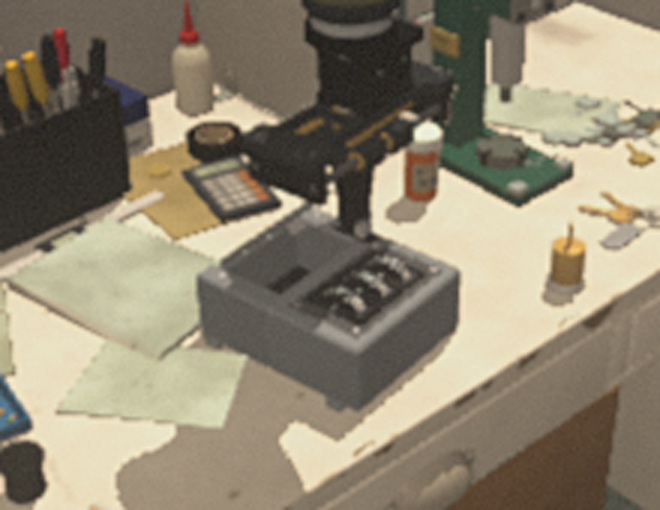

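The lid has sprung up and the finger is still at the slide's thumb piece. One small extra nudge for margin, then up and over to the inside of the lid.

```bash
python3 -m crank '[{"x":0.0004,"y":0,"z":0.0,"turn":0},{"x":0.0004,"y":0,"z":0.0,"turn":0}]'| grep -E "pos|^force"; python3 -m crank '[{"x":-0.003,"y":-0.001,"z":0.0,"turn":0},{"x":-0.004,"y":-0.002,"z":-0.02,"turn":0},{"x":-0.004,"y":-0.002,"z":-0.05,"turn":0},{"x":-0.004,"y":-0.002,"z":-0.06,"turn":0},{"x":-0.004,"y":-0.002,"z":-0.06,"turn":0}]'| grep -E "pos|^force"
python3 - <<'E'
from h import *
yaw=np.radians(9.9); e=np.array([np.cos(yaw),np.sin(yaw)]); n=np.array([-e[1],e[0]])
C=np.array([.4704,.089])+.04*e; o=st(); d=o["tool_pos"][:2]-C; print("safe xy",d@e,d@n)
for x in (0,.065): print(to_tool([*(C+x*e),.114],o).round(4))
E
```

```text
tool_pos: [0.5467, 0.036, 0.0864]
force: [3.9, 1.2, -3.3]
tool_pos: [0.5507, 0.0346, 0.1466]
force: [-0.0, -0.2, 0.1]
t 23.85 pos [0.5507 0.0346 0.1466] rot [ 1.7999e+02  1.0000e-02 -1.6973e+02] F [-0.04 -0.21  0.15]
safe xy 0.029794236601266854 -0.06736836017482431
[0.0294 0.0676 0.0327]
[-0.0356  0.0671  0.0327]
```

```bash
python3 -m crank '[{"x":0.03,"y":0,"z":0.0,"turn":0},{"x":0.03,"y":0.035,"z":0.0,"turn":0},{"x":0.03,"y":0.067,"z":0.0,"turn":0},{"x":0.03,"y":0.067,"z":0.025,"turn":0},{"x":0.03,"y":0.067,"z":0.033,"turn":0},{"x":0.03,"y":0.067,"z":0.033,"turn":0}]'| grep -E "pos|^force"; python3 -m crank '[{"x":-0.01,"y":0,"z":0.0,"turn":0},{"x":-0.02,"y":0,"z":0.0,"turn":0},{"x":-0.028,"y":0,"z":0.0,"turn":0},{"x":-0.034,"y":0,"z":0.0,"turn":0},{"x":-0.04,"y":0,"z":0.0,"turn":0},{"x":-0.04,"y":0,"z":0,"turn":0}]'| grep -E "pos|^force";python3 -m crank '[{"x":-0.006,"y":0,"z":0.0,"turn":0},{"x":-0.012,"y":0,"z":0.0,"turn":0},{"x":-0.018,"y":0,"z":0.0,"turn":0},{"x":-0.024,"y":0,"z":0.0,"turn":0},{"x":-0.025,"y":0,"z":0,"turn":0},{"x":-0.025,"y":0,"z":0,"turn":0}]'| grep -E "pos|^force"
```

```text
tool_pos: [0.5085, 0.0944, 0.1123]
force: [-0.7, -0.3, 0.0]
tool_pos: [0.5291, 0.0985, 0.1105]
force: [-51.4, -8.9, 33.7]
tool_pos: [0.5289, 0.0985, 0.106]
force: [-92.8, -16.3, 53.2]
```

The finger jammed against the lid's end face. Back off at once and look.

```bash
python3 -m crank '[{"x":0.02,"y":0,"z":0.0,"turn":0},{"x":0.045,"y":0,"z":0.0,"turn":0},{"x":0.065,"y":0,"z":0.0,"turn":0},{"x":0.065,"y":0,"z":0,"turn":0}]'| grep -E "pos|^force"
python3 - <<'E'
from h import *
im=imaging.read_camera("side"); c=imaging.get_calibration("side"); p=proj(c,[[.54,.096,.09]])[0].astype(int); print(p)
cv2.imwrite("pics/s2.png",cv2.resize(im[p[1]-50:p[1]+60,p[0]-80:p[0]+80],None,fx=5,fy=5,interpolation=cv2.INTER_CUBIC)[:,:,::-1])
yaw=np.radians(9.9); e=np.array([np.cos(yaw),np.sin(yaw)]); n=np.array([-e[1],e[0]]); C=np.array([.4704,.089])+.04*e
for th in (.3,.5,.75,.9):
    for s in (1,-1): print(th,s,(proj(c,[*(C+(.08-.067*np.cos(th))*e+s*.0455*n),.0585+.067*np.sin(th)])[0]-p+[80,50])*5)
o=st(); d=o["tool_pos"][:2]-C; print(d@e,d@n)
E
```

```text
tool_pos: [0.5095, 0.0952, 0.1141]
force: [0.3, 0.2, -0.7]
[304 186]
0.3 1 [358.308417   327.62466814]
0.3 -1 [478.18580729 244.98966558]
0.5 1 [348.75213939 302.27248616]
0.5 -1 [469.65102912 220.73519609]
0.75 1 [331.69944844 271.27524805]
0.75 -1 [453.85002117 191.29700068]
0.9 1 [319.19091013 253.90829169]
0.9 -1 [442.04198782 174.91652051]
t 26.65 pos [0.5105 0.0955 0.1142] rot [ 1.7997e+02  1.2000e-01 -1.6974e+02] F [ 0.47  0.06 -0.19]
0.0005847678717632137 -0.0005241300990181146
```

View pics/s2.png

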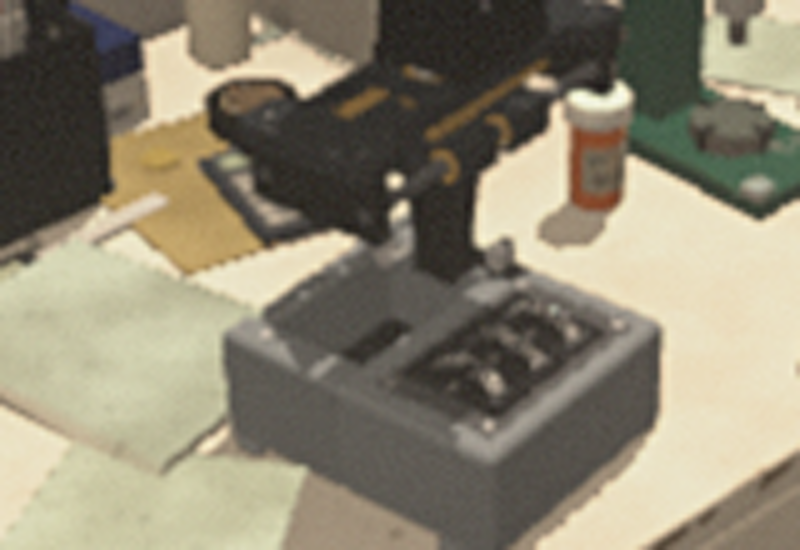

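The side view shows the inside of the box, but the lid's angle is unclear. A line of light marks runs (270,310)–(400,235). I'll lift and look from above with the wrist camera.

```bash
python3 -m crank '[{"x":0,"y":0,"z":-0.05,"turn":0},{"x":0,"y":0,"z":-0.1,"turn":0},{"x":-0.04,"y":0,"z":-0.11,"turn":0},{"x":-0.09,"y":0,"z":-0.11,"turn":0},{"x":-0.11,"y":0,"z":-0.11,"turn":0},{"x":-0.11,"y":0,"z":-0.11,"turn":0},{"x":-0.11,"y":0,"z":-0.11,"turn":0}]'| grep -E "pos|^force"
python3 - <<'E'
from h import *
yaw=np.radians(9.9); e=np.array([np.cos(yaw),np.sin(yaw)]); n=np.array([-e[1],e[0]]); C=np.array([.4704,.089])+.04*e
c=imaging.get_calibration("side"); 
for s in (1,-1): print("hinge side",(proj(c,[*(C+.08*e+s*.0455*n),.0585])[0]-[304,186]+[80,50])*5)
c=imaging.get_calibration("wrist"); im=imaging.read_camera("wrist"); cv2.imwrite("pics/w5.png",im[:300,100:500][:,:,::-1] if 0 else cv2.resize(im[:260,140:500],None,fx=2,fy=2)[:,:,::-1])
for th in (0,.5,.75,1,1.2,1.5,1.75):
    print(th,[((proj(c,[*(C+(.08-.067*np.cos(th))*e+s*.0455*n),.0585+.067*np.sin(th)])[0]-[140,0])*2).round(0) for s in (1,-1)])
print("hinge",[((proj(c,[*(C+.08*e+s*.0455*n),.0585])[0]-[140,0])*2).round() for s in (1,-1)])
print("thumb rel .009",((proj(c,[*(C+.009*e-.0585*n),.076])[0]-[140,0])*2).round())
E
```

```text
tool_pos: [0.6175, 0.1147, 0.2233]
force: [-0.8, 0.4, 0.3]
hinge side [262.58717869 315.66929664]
hinge side [382.67715551 237.08641095]
0 [array([466., 150.]), array([253., 148.])]
0.5 [array([478., 166.]), array([241., 164.])]
0.75 [array([483., 192.]), array([236., 190.])]
1 [array([486., 229.]), array([232., 227.])]
1.2 [array([487., 264.]), array([231., 262.])]
1.5 [array([486., 321.]), array([231., 319.])]
1.75 [array([483., 366.]), array([233., 364.])]
hinge [array([459., 306.]), array([258., 305.])]
thumb rel .009 [214. 134.]
```

View pics/w5.png

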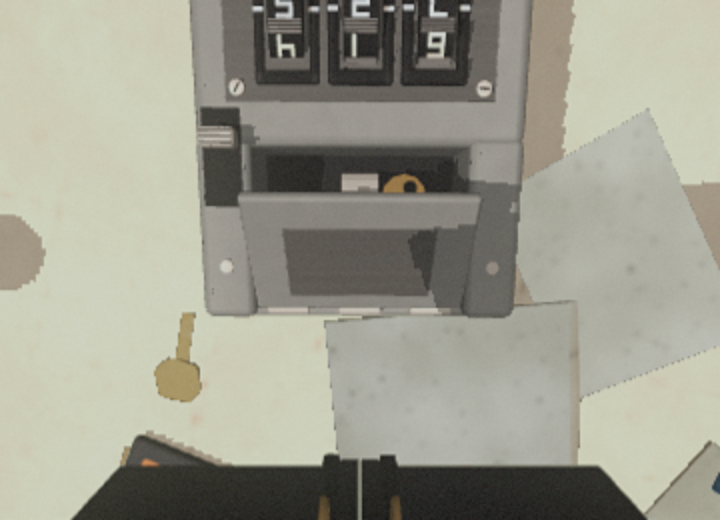

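The wrist view shows the lid edge at row 194, which matches 0.75 rad. The thumb piece at (216,136) is fully back and the wheels are unchanged. The finger bound on the lid's inner corner by friction, so this time I push while rising along the arc.

```bash
python3 -m crank '[{"x":0.04,"y":0,"z":0.0,"turn":0},{"x":0.09,"y":0,"z":0.0,"turn":0},{"x":0.108,"y":0,"z":0.02,"turn":0},{"x":0.108,"y":0,"z":0.06,"turn":0},{"x":0.108,"y":0,"z":0.1,"turn":0},{"x":0.108,"y":0,"z":0.118,"turn":0},{"x":0.108,"y":0,"z":0.118,"turn":0},{"x":0.108,"y":0,"z":0.118,"turn":0}]'| grep -E "pos|^force"; python3 -m crank '[{"x":-0.006,"y":0,"z":0.0,"turn":0},{"x":-0.012,"y":0,"z":0.0,"turn":0},{"x":-0.014,"y":0,"z":0.0,"turn":0},{"x":-0.014,"y":0,"z":0,"turn":0}]'| grep -E "pos|^force"
```

```text
tool_pos: [0.5125, 0.0959, 0.1071]
force: [-0.1, -0.4, -0.4]
tool_pos: [0.5252, 0.0981, 0.1054]
force: [-0.4, 0.4, 0.6]
```

```bash
python3 -m crank '[{"x":-0.002,"y":0,"z":0.0,"turn":0},{"x":-0.0035,"y":0,"z":-0.002,"turn":0},{"x":-0.005,"y":0,"z":-0.005,"turn":0},{"x":-0.007,"y":0,"z":-0.008,"turn":0},{"x":-0.009,"y":0,"z":-0.01,"turn":0},{"x":-0.009,"y":0,"z":-0.01,"turn":0}]'| grep -E "pos|^force"
```

```text
tool_pos: [0.5348, 0.0999, 0.1158]
force: [-0.5, 0.3, 1.2]
```

```bash
python3 -m crank '[{"x":-0.003,"y":0,"z":-0.0035,"turn":0},{"x":-0.006,"y":0,"z":-0.006,"turn":0},{"x":-0.009,"y":0,"z":-0.009,"turn":0},{"x":-0.012,"y":0,"z":-0.011,"turn":0},{"x":-0.012,"y":0,"z":-0.011,"turn":0}]'| grep -E "pos|^force"; python3 -m crank '[{"x":-0.003,"y":0,"z":-0.002,"turn":0},{"x":-0.006,"y":0,"z":-0.004,"turn":0},{"x":-0.009,"y":0,"z":-0.005,"turn":0},{"x":-0.012,"y":0,"z":-0.006,"turn":0},{"x":-0.012,"y":0,"z":-0.006,"turn":0}]'| grep -E "pos|^force"
```

```text
tool_pos: [0.5463, 0.102, 0.1267]
force: [-0.6, 0.5, -1.0]
tool_pos: [0.558, 0.1041, 0.1327]
force: [-1.2, -1.2, -0.5]
```

```bash
python3 -m crank '[{"x":-0.003,"y":0,"z":-0.001,"turn":0},{"x":-0.006,"y":0,"z":-0.001,"turn":0},{"x":-0.009,"y":0,"z":-0.001,"turn":0},{"x":-0.011,"y":0,"z":-0.001,"turn":0},{"x":-0.011,"y":0,"z":-0.001,"turn":0}]'| grep -E "pos|^force"; python3 -m crank '[{"x":0.01,"y":0,"z":0,"turn":0},{"x":0.03,"y":0,"z":-0.01,"turn":0},{"x":0.04,"y":0,"z":-0.04,"turn":0},{"x":0.04,"y":0,"z":-0.09,"turn":0},{"x":0.0,"y":0,"z":-0.1,"turn":0},{"x":-0.045,"y":0,"z":-0.1,"turn":0},{"x":-0.05,"y":0,"z":-0.1,"turn":0},{"x":-0.05,"y":0,"z":-0.1,"turn":0}]'| grep -E "pos|^force"
python3 - <<'E'
from h import *
yaw=np.radians(9.9); e=np.array([np.cos(yaw),np.sin(yaw)]); n=np.array([-e[1],e[0]]); C=np.array([.4704,.089])+.04*e
c=imaging.get_calibration("wrist"); im=imaging.read_camera("wrist"); cv2.imwrite("pics/w6.png",cv2.resize(im[:260,140:500],None,fx=2,fy=2)[:,:,::-1])
for th in (.75,1,1.2,1.3,1.4,1.5):
    print(th,[((proj(c,[*(C+(.08-.067*np.cos(th))*e+s*.0455*n),.0585+.067*np.sin(th)])[0]-[140,0])*2).round(0) for s in (1,-1)])
print("thumb",((proj(c,[*(C+.009*e-.0585*n),.076])[0]-[140,0])*2).round()); st()
E
```

```text
tool_pos: [0.5687, 0.106, 0.1334]
force: [-0.8, 0.6, 1.1]
tool_pos: [0.6169, 0.1145, 0.2329]
force: [-1.0, -0.6, 0.4]
0.75 [array([478., 195.]), array([241., 193.])]
1 [array([481., 230.]), array([237., 228.])]
1.2 [array([482., 264.]), array([236., 262.])]
1.3 [array([482., 282.]), array([235., 280.])]
1.4 [array([482., 300.]), array([235., 298.])]
1.5 [array([481., 318.]), array([236., 317.])]
thumb [218. 139.]
t 32.75 pos [0.6166 0.1145 0.2332] rot [ 1.8000e+02 -6.0000e-02 -1.6975e+02] F [-1.22  0.37  0.77]
```

View pics/w6.png

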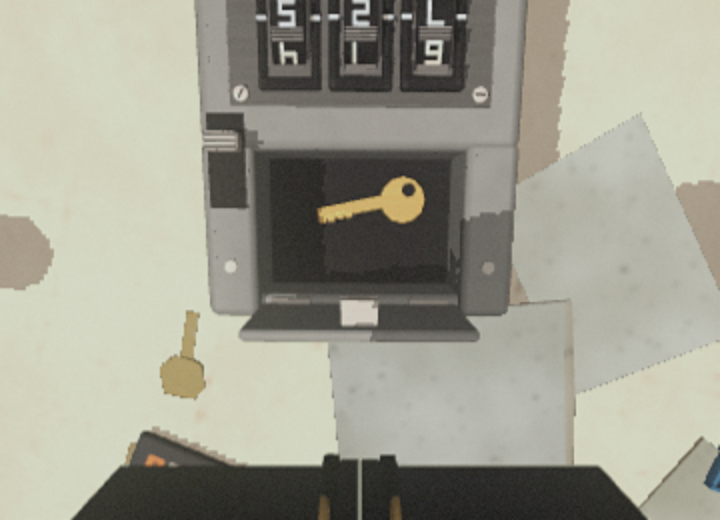

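The lid stands at about 1.5 rad or more (edge at row 330–340), the slide is back at (221,139), the wheels are unchanged and the arm is clear.

```bash
python3 -c "
from cell import env
print(env.sign_off())"
```

```text
the job is handed in; nothing more can be done
None
```

I handed the job in at about 33 s: the wheels read 7-2-5, the slide is fully back and the lid stands open at about 1.5 rad with the arm clear. While I was opening the lid, the finger jammed against its edge and the wrist force read about 108 N (limit 120 N); I backed off and opened it another way. No verdict came back.

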